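Hang the collet rack on the valve grinder

ROBOT

A 6-joint arm with a two-finger parallel gripper is mounted at the origin on the work surface. World frame = base frame: x ahead of the robot, y to its left, z up, the work surface at z = 0. Lengths are in m, angles in rad, forces in N, time in s.
With the tool pointing down it reaches from about 0.3 to 0.825 m from the base axis. Payload 5.4 kg.
Tool frame: the origin (TCP) lies on the centre line of the jaws, within the pads' length; the fingertips stand ctrl.tip_reach ahead of it and the grasp point (between the pads) lies 6 mm ahead of it (ctrl.tip_reach is the distance from the TCP to the fingertips, in m); z points along the fingers, y is the direction in which the jaws open and shut (so a half turn about z gives the same grasp; the last joint's range is limited). The gripper opens to 92 mm and grips with 3 to 60 N. Pads are 20 mm wide; open, the fingers measure 128 mm over their backs; the gripper's body (75 mm by 189 mm) begins 69 mm behind the grasp point.
Start: joints at [1.098, 0.158, 1.597, -0, 1.386, -0.21], TCP at [0.149, 0.555, 0.24] pointing down, gripper open.
Joint ranges: [-2.91, 2.91], [-0.94, 2.29], [0.18, 2.7], [-1.29, 4.43], [0.17, 2.64], [-3, 3]. Speed limits (rad/s): [2.57, 2.57, 3.14, 3.14, 3.14, 3.14].

INTERFACE

Orientations are given as a 3x3 rotation matrix whose columns are the frame's x, y, z axes.
In Python, from bench import readout, vision, order, ctrl gives the robot as it stands.
- The arm moves only by the tool step_arm, never from a script. Its argument "steps" is a list of rows, each an object with "claw": the opening, from 0 (shut) to 1 (fully open); "delta_pos": the shift along the tool's x, y, z normalised to -1 to 1, where 1 is 0.03 m, a list of three; "dr": the turn, a rotation vector about the tool's x, y, z normalised to -1 to 1, where 1 is 8 degrees, a list of three. In form: [{"claw": claw, "delta_pos": [dx, dy, dz], "dr": [ax, ay, az]}, ...]. A call has 1 to 10 rows; each row shifts and turns the pose as measured when the row begins, along the tool's axes as they then stand; what a row does not reach is not made up. A row lasts 1/8 s, in which the tool goes at most 62.5 mm and 10.7 degrees, less where a joint would pass 70% of its speed; a pose out of reach is approached as far as the arm can. A call with a number of a shift or a turn outside -1 to 1 is refused whole. A call with a gripper value outside its range is refused whole. The fingers move at their own pace and stop on an object; "grip_force" is the grip in N (left out, the last holds). Time passes only in rows, so rows that do not move let the fingers close. It gives the time, the measured TCP pose, the force and the opening at its end, in the units of the state.
- readout.get_obs(): the state, without advancing time (a new reading comes with each control period).
- vision.read_camera(name): name is "scene" or "side" or "wrist"; returns a dict with "frame" (384x512x3 uint8, red, green, blue), "camera_matrix" (3x3 intrinsics, pixels), "D" ([k1, k2, p1, p2, k3] as OpenCV has them; the pictures are not rectified), "R" (3x3) and "t" (3): a world point X has camera coordinates R X + t. Camera axes: x right, y down, z forward; pixel columns grow to the right and rows downward; lengths in m; the calibration is good to about 2 mm. A picture is of the moment at which its call begins. There is no depth.
- order.finish_job(): hands the job in, once; it reports no verdict.
The state is a dict: "time_s": time; "joint_pos": joint angles; "joint_velocities": joint speeds; "joint_torque": joint torques, N m; "ee_pos": TCP position; "ee_rot": TCP orientation; "wrist_force": force on the tool from outside, world axes, zero at the start; "ft_torque": the same for the moment, N m; "gripper_width": finger opening in m.
Only numpy, scipy, OpenCV 4.12 (cv2) and the standard library are available. Lean on these libraries where they do the work, as an engineer would, in place of code of your own. Each camera call takes 0.05 s, during which the arm holds its last target.

TASK

Hang the collet rack on the two round-headed studs on the side of the red valve grinder. The studs' height is set by hand and not measured exactly, so feel for them: pass both heads through the rack's two keyholes together, hold its back plate flat against the machine and slide it straight down until it stops, with the studs at the top of the slots and the spring plunger snapped into its hole. Do not force it (stay under 40 newtons against the machine), let go of the rack, and leave the valves and the bottle standing where they are.

Things in the scene. Friction and masses are not known exactly. Their poses are not given: they have to be found in the camera images.
- rack_grip (a point): Centre of the loose rack's dark steel carrying bar, 62 long (x) x 12 thick (y) x 18 mm high, 58 mm above the rack's underside; grip it across y. Axes: x along the bar to the back plate and out of its back, y along the plate's width, z up. Rack about 0.5 kg, standing on the bench. Under the bar a black plastic block 150 wide x 60 x 26 mm high with four bores (its top 32 mm under this point).
- rack_home (a point): Point of the rack, same axes, on the back face of its aluminium back plate (150 wide x 96 high x 4 mm), 80 mm above its underside: 35 mm in x and 22 mm in z from rack_grip. Keyholes at y = -50 and +50 mm from it: slot 11 mm wide, its top end 4 mm above this point; round entry hole 19 mm wide, centre 16 mm below it. Plunger hole 11 mm square, 42 mm below it at y = 0.
- hang_point (a point): On the face of the steel hanger plate (230 x 125 mm) on the red grinder's side, midway between its two studs (y = -50, +50 mm), 165 mm above the bench. x = square into the machine, y = level along the face, z = up. The plate is clamped through upright slots: the real studs and plunger stand anywhere from 10 mm below to 10 mm above this height. With the rack home, rack_home lies at the studs' true height here.
- grinder: The fixed red valve grinder; origin on the bench straight below hang_point, same axes. Studs on its plate: shank 8 mm thick, 6 mm long, then a flat round head 16 mm across, 5 mm thick, its rim broken by 1 mm; they end 11 mm off the face. The heads have 1.5 mm all round in the entry holes, the plate 2 mm play behind them. Machine's side 190 mm high; higher parts stand 170 mm or more back from the face.
- plunger (a joint): Travel (m) of a round-nosed 8 mm spring plunger in the face, 42 mm below the studs' true height, between them. 0 = out, 3 mm proud; 0.003 = flush. It pushes back with 8 N (out) to 11 N (flush): hold the rack in against it while sliding it the 16 mm down. It rubs on the plate, so do not rely on the weight: press down till it stops. At home it snaps out to 0 in the plate's hole.
- valve_a: Steel engine valve standing on its head on the bench: head 42 mm across, stem 8 mm, 112 mm tall; origin at the centre of its underside. Leave it alone.
- valve_b: Another such valve, head 38 mm across. Leave it alone.
- valve_c: A third such valve, head 42 mm across. Leave it alone.
- bottle: Yellow squirt bottle, 64 mm across, 150 mm tall; origin at the centre of its underside. Leave it alone.

How it is judged:
By the outcome, as a careful person would: the job done as asked, in the order asked, and still so for the second after the job is handed in, with the robot touching nothing.
It also fails if it takes over 70 s, if anything falls off the work surface, if the arm or the gripper's body presses on something with over 40 N, if the wrist force passes 120 N, or if a joint passes its speed limit or range.

## Working session

There is one attempt and no reset: what is moved stays moved. The work goes in short steps, Python scripts to look and compute and a tool call to move; the robot and the scene stay as the last step left them, time stands still between calls to the robot, and variables do not carry over. Pictures are saved under pics/ and viewed, and the job is handed in when it is done.

Besides the shell and the picture viewer there is one more tool, called after "Request:" by a JSON object that holds its "fn" and its "kwargs". step_arm: Moves the arm, as the interface text tells. Scaled input: -1 to 1 covers 0.03 m each way for a shift and 8 degrees each way for a turn. Its arguments: {"type":"object","properties":{"steps":{"type":"array"},"grip_force":{"type":"number"}},"required":["steps"]}

```bash
ls; mkdir -p pics
cat > h.py <<'E'
import numpy as np, cv2
from bench import readout, vision, order, ctrl
def snap(name, fn):
    d=vision.read_camera(name); cv2.imwrite('pics/'+fn, d['frame'][:,:,::-1]); np.savez('pics/'+fn+'.npz',**d); return d
def ray(d,uv):
    p=cv2.undistortPoints(np.array(uv,float).reshape(-1,1,2),d['camera_matrix'],d['D']).reshape(-1,2)
    R=d['R'];c=-R.T@d['t']; v=np.c_[p,np.ones(len(p))]@R
    return c,v
def onz(d,uv,z):
    c,v=ray(d,uv); return c+v*((z-c[2])/v[:,2])[:,None]
def proj(d,X):
    r,_=cv2.Rodrigues(d['R']); return cv2.projectPoints(np.array(X,float).reshape(-1,1,3),r,d['t'],d['camera_matrix'],d['D'])[0].reshape(-1,2)
def tri(ds,uvs):
    A=np.zeros((3,3));b=np.zeros(3)
    for d,uv in zip(ds,uvs):
        c,v=ray(d,[uv]);v=v[0]/np.linalg.norm(v[0]);P=np.eye(3)-np.outer(v,v);A+=P;b+=P@c
    return np.linalg.solve(A,b)
E
python3 - <<'E'
from h import *
for n in ['scene','side','wrist']:
    d=snap(n,n+'0.png'); print(n,-d['R'].T@d['t'],d['R'][2])
o=readout.get_obs()
for k,v in o.items(): print(k,np.round(v,4).tolist())
print(ctrl.tip_reach)
E
```

```text
pics
scene [0.9556831  0.73829736 0.80410979] [-0.35332458 -0.64617062 -0.67648006]
side [ 0.47677006 -0.57524832  0.84513688] [ 0.11586121  0.66457203 -0.7381871 ]
wrist [0.0828272  0.57215268 0.38300477] [ 0.23226137 -0.06476371 -0.97049488]
time_s 0.15
joint_pos [1.0979, 0.1589, 1.5979, -0.0, 1.3862, -0.2101]
joint_velocities [-0.0003, -0.0025, -0.0016, 0.0006, 0.0003, -0.0005]
joint_torque [0.0013, -38.5917, -32.2433, 0.0702, 0.0351, -0.0001]
ee_pos [0.1492, 0.5548, 0.2388]
ee_rot [[-0.9657, 0.2598, -0.0007], [0.2598, 0.9657, -0.0013], [0.0003, -0.0015, -1.0]]
wrist_force [-0.1368, -0.2767, 0.0808]
ft_torque [0.016, -0.0425, -0.0311]
gripper_width 0.0919
0.025
```

View pics/scene0.png

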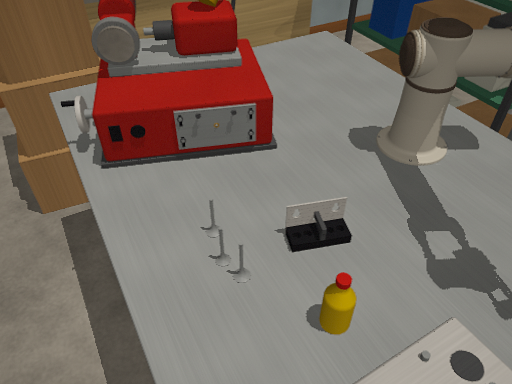

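View pics/side0.png

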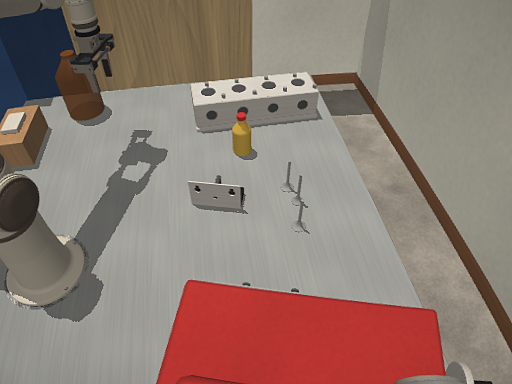

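View pics/wrist0.png

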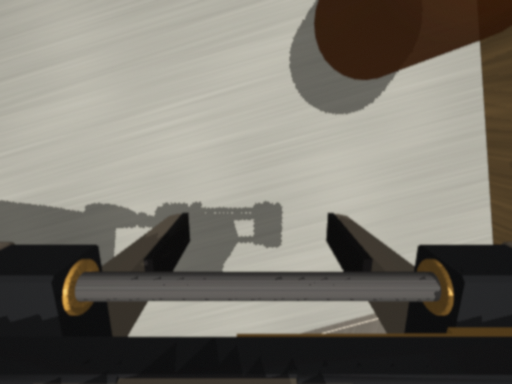

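The scene view shows the hanger plate at about (175–257, 105–148) and the rack at (285–352, 198–250), with its plate facing the grinder. The valves are at (212,230), (222,260) and (241,276), and the bottle is at (338,310). In the side view the rack's back plate is at (190–244, 180–210). I'll enlarge both.

Run:
```python
import cv2,numpy as np
a=cv2.imread('pics/scene0.png');b=cv2.imread('pics/side0.png')
def c(i,x0,y0,w,h,s):return cv2.resize(i[y0:y0+h,x0:x0+w],None,fx=s,fy=s,interpolation=cv2.INTER_CUBIC)
cv2.imwrite('pics/c1.png',c(a,165,95,115,70,6.5));cv2.imwrite('pics/c2.png',c(a,275,190,90,65,8));cv2.imwrite('pics/c3.png',c(b,180,165,75,50,10))
```

```text
(no output)
```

View pics/c1.png

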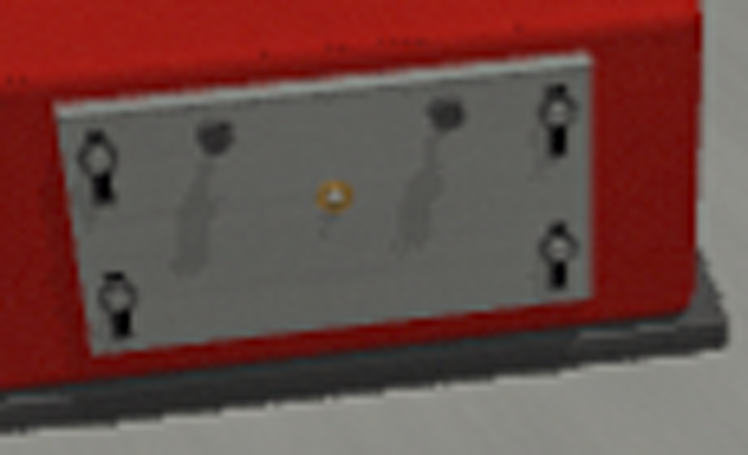

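View pics/c2.png

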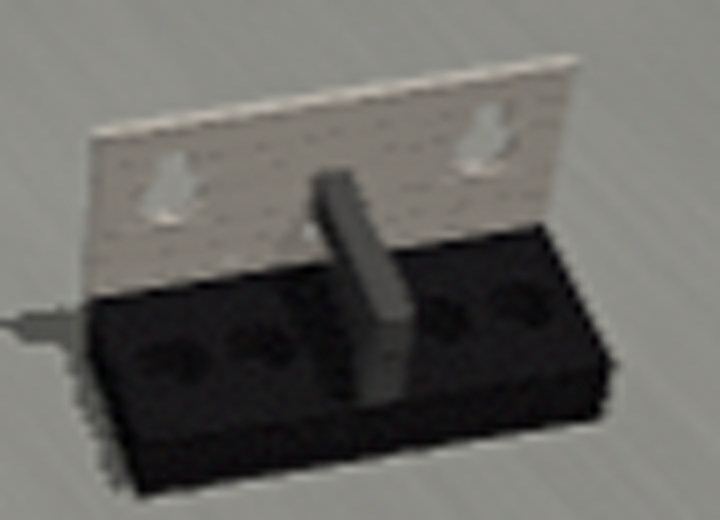

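View pics/c3.png

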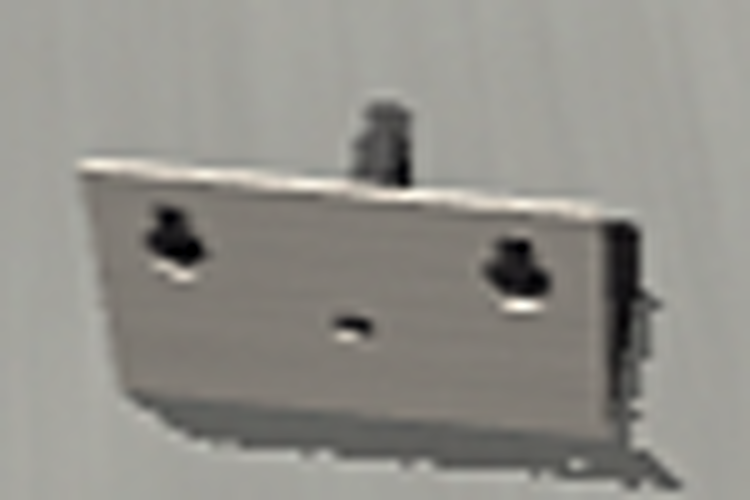

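Run:
```python
import cv2,numpy as np
a=cv2.imread('pics/scene0.png');b=cv2.imread('pics/side0.png')
def c(i,x0,y0,w,h,s):return cv2.resize(i[y0:y0+h,x0:x0+w],None,fx=s,fy=s,interpolation=cv2.INTER_CUBIC)
cv2.imwrite('pics/c4.png',c(b,180,270,130,50,6));cv2.imwrite('pics/c5.png',c(b,270,155,50,85,7));cv2.imwrite('pics/c6.png',c(a,195,190,65,100,6))
```

```text
(no output)
```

View pics/c4.png

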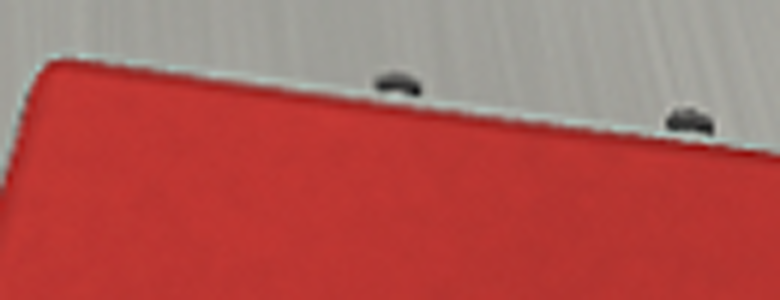

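```bash
cat > m.py <<'E'
from h import *
S=dict(np.load('pics/scene0.png.npz'));D=dict(np.load('pics/side0.png.npz'))
def f(pts,x0,y0,s): return (np.array(pts,float)+.5)/s-.5+np.array([x0,y0])
E
python3 - <<'E'
from m import *
np.set_printoptions(precision=4,suppress=True)
# rack top edge z=.096
s=f([(95,135),(578,60)],275,190,8); d=f([(80,165),(612,213)],180,165,10)
print('rack top scene',onz(S,s,.096)); print('side',onz(D,d,.096))
# bar top z=.067: outer end corners
b=f([(378,318),(412,308)],275,190,8); print('bar out end',onz(S,b,.067))
bb=f([(135,492),(608,415)],275,190,8); print('block front bottom',onz(S,bb,0.))
# valves, bottle
print('valves',onz(S,[(213,231),(222.5,260),(241,277)],0.0),onz(D,[(288,188),(298,202),(300,227)],0))
print('bottle',onz(S,[(337,322)],0),onz(D,[(242,150)],0))
# hanger
h=f([(214,137),(446,115),(334,196),(55,105),(592,55),(592,297),(95,355)],165,95,6.5)
print('px',h)
E
```

```text
rack top scene [[0.5477 0.1384 0.096 ]
 [0.4018 0.1802 0.096 ]]
side [[0.4028 0.1769 0.096 ]
 [0.5493 0.1353 0.096 ]]
bar out end [[0.4981 0.2182 0.067 ]
 [0.487  0.2196 0.067 ]]
block front bottom [[0.5623 0.1947 0.    ]
 [0.4172 0.2381 0.    ]]
valves [[ 0.7027  0.0446  0.    ]
 [ 0.7209  0.14   -0.    ]
 [ 0.7045  0.2047  0.    ]] [[0.7037 0.1946 0.    ]
 [0.7213 0.133  0.    ]
 [0.7051 0.0394 0.    ]]
bottle [[0.5795 0.4016 0.    ]] [[0.5848 0.3957 0.    ]]
px [[197.5    115.6538]
 [233.1923 112.2692]
 [215.9615 124.7308]
 [173.0385 110.7308]
 [255.6538 103.0385]
 [255.6538 140.2692]
 [179.1923 149.1923]]
```

```bash
cat > hang.py <<'E'
from m import *
from scipy.optimize import least_squares
np.set_printoptions(precision=4,suppress=True)
h=f([(214,137),(446,115),(334,196)],165,95,6.5)
t=f([(690,110),(397,75)],180,270,6)
P=np.array([(-.011,.05,0),(-.011,-.05,0),(-.003,0,-.042)])
Q=np.array([(-.0105,.05,.0075),(-.0105,-.05,.0075)])
def W(p,A):
    a=p[3]; x=np.array([np.cos(a),np.sin(a),0]);z=np.array([0,0,1]);y=np.cross(z,x)
    return p[:3]+A@np.array([x,y,z])
def res(p): return np.r_[(proj(S,W(p,P))-h).ravel(),(proj(D,W(p,Q))-t).ravel()]
r=least_squares(res,[.5,-.2,.165,-1.6]);print(r.x,np.degrees(r.x[3]));print(r.fun)
J=np.linalg.inv(r.jac.T@r.jac);print('sd for .4px',.4*np.sqrt(np.diag(J)))
# top edge orientation of machine from side view
e=f([(70,62),(770,156)],180,270,6);E=onz(D,e,.19);print(E,np.degrees(np.arctan2(*(E[1]-E[0])[[1,0]]))-90)
E
python3 hang.py
```

```text
[ 0.5625 -0.2274  0.1595 -1.8658] -106.89984820517115
[ 0.154   0.0607  0.1052 -0.3411  0.1928  0.2218  0.1513  0.1017  0.1722
 -0.036 ]
sd for .4px [0.0005 0.0006 0.0006 0.0117]
[[ 0.4096 -0.1945  0.19  ]
 [ 0.6303 -0.2636  0.19  ]] -107.37492337108539
```

```bash
cat > plan.py <<'E'
from h import *
import sys
from scipy.spatial.transform import Rotation as Ro
def plan(tgt,yawdeg,n,p0=None,R0=None):
    "tool x heading yawdeg, tool pointing down"
    o=readout.get_obs(); p=np.array(o['ee_pos']);R=np.array(o['ee_rot'])
    a=np.radians(yawdeg); x=np.array([np.cos(a),np.sin(a),0]);z=np.array([0,0,-1.]);T=np.c_[x,np.cross(z,x),z]
    rv=Ro.from_matrix(R.T@T).as_rotvec(); d=(np.array(tgt)-p)/n; print('total mm',np.round((np.array(tgt)-p)*1e3,2),'rot deg tool',np.round(np.degrees(rv),2))
    for i in range(n):
        Ri=R@Ro.from_rotvec(rv*i/n).as_matrix()
        print(np.round(Ri.T@d/.03,3).tolist(),np.round(np.degrees(rv/n)/8,3).tolist())
E
python3 -c "
from plan import *
plan([.485,.21,.2],74.2,20)"
```

```text
total mm [ 335.8  -344.82  -38.84] rot deg tool [-8.000e-02  5.000e-02  9.074e+01]
[-0.69, -0.409, 0.065] [-0.0, 0.0, 0.567]
[-0.72, -0.354, 0.065] [-0.0, 0.0, 0.567]
[-0.746, -0.296, 0.065] [-0.0, 0.0, 0.567]
[-0.767, -0.236, 0.065] [-0.0, 0.0, 0.567]
[-0.783, -0.174, 0.065] [-0.0, 0.0, 0.567]
[-0.794, -0.112, 0.065] [-0.0, 0.0, 0.567]
[-0.801, -0.049, 0.065] [-0.0, 0.0, 0.567]
[-0.802, 0.015, 0.065] [-0.0, 0.0, 0.567]
[-0.798, 0.078, 0.065] [-0.0, 0.0, 0.567]
[-0.79, 0.141, 0.065] [-0.0, 0.0, 0.567]
[-0.776, 0.203, 0.065] [-0.0, 0.0, 0.567]
[-0.758, 0.264, 0.065] [-0.0, 0.0, 0.567]
[-0.734, 0.323, 0.065] [-0.0, 0.0, 0.567]
[-0.706, 0.38, 0.065] [-0.0, 0.0, 0.567]
[-0.674, 0.435, 0.065] [-0.0, 0.0, 0.567]
[-0.638, 0.487, 0.065] [-0.0, 0.0, 0.567]
[-0.597, 0.536, 0.065] [-0.0, 0.0, 0.567]
[-0.553, 0.581, 0.065] [-0.0, 0.0, 0.567]
[-0.505, 0.623, 0.065] [-0.0, 0.0, 0.567]
[-0.454, 0.661, 0.065] [-0.0, 0.0, 0.567]
```

Request:
{"fn": "step_arm", "kwargs": {"steps": [{"claw": 0.6, "delta_pos": [-0.69, -0.41, 0.0], "dr": [0, 0, 0.57]}, {"claw": 0.6, "delta_pos": [-0.72, -0.35, 0.0], "dr": [0, 0, 0.57]}, {"claw": 0.6, "delta_pos": [-0.75, -0.3, 0.0], "dr": [0, 0, 0.57]}, {"claw": 0.6, "delta_pos": [-0.77, -0.24, 0.0], "dr": [0, 0, 0.57]}, {"claw": 0.6, "delta_pos": [-0.78, -0.17, 0.0], "dr": [0, 0, 0.57]}, {"claw": 0.6, "delta_pos": [-0.79, -0.11, 0.0], "dr": [0, 0, 0.57]}, {"claw": 0.6, "delta_pos": [-0.8, -0.05, 0.0], "dr": [0, 0, 0.57]}, {"claw": 0.6, "delta_pos": [-0.8, 0.01, 0.0], "dr": [0, 0, 0.57]}, {"claw": 0.6, "delta_pos": [-0.8, 0.08, 0.0], "dr": [0, 0, 0.57]}, {"claw": 0.6, "delta_pos": [-0.79, 0.14, 0.0], "dr": [0, 0, 0.57]}]}}

```text
time_s: 1.4
ee_pos: [0.3172, 0.374, 0.2354]
ee_rot: [[-0.47, 0.883, -0.005], [0.883, 0.47, -0.006], [-0.003, -0.007, -1.0]]
wrist_force: [0.4, 0.2, -0.3]
gripper_width: 0.055
```

Request:
{"fn": "step_arm", "kwargs": {"steps": [{"claw": 0.6, "delta_pos": [-0.78, 0.2, 0.05], "dr": [0, 0, 0.57]}, {"claw": 0.6, "delta_pos": [-0.76, 0.26, 0.05], "dr": [0, 0, 0.57]}, {"claw": 0.6, "delta_pos": [-0.73, 0.32, 0.05], "dr": [0, 0, 0.57]}, {"claw": 0.6, "delta_pos": [-0.71, 0.38, 0.05], "dr": [0, 0, 0.57]}, {"claw": 0.6, "delta_pos": [-0.67, 0.43, 0.05], "dr": [0, 0, 0.57]}, {"claw": 0.6, "delta_pos": [-0.64, 0.49, 0.05], "dr": [0, 0, 0.57]}, {"claw": 0.6, "delta_pos": [-0.6, 0.54, 0.05], "dr": [0, 0, 0.57]}, {"claw": 0.6, "delta_pos": [-0.55, 0.58, 0.05], "dr": [0, 0, 0.57]}, {"claw": 0.6, "delta_pos": [-0.5, 0.62, 0.05], "dr": [0, 0, 0.57]}, {"claw": 0.6, "delta_pos": [-0.45, 0.66, 0.05], "dr": [0, 0, 0.57]}]}}

```text
time_s: 2.65
ee_pos: [0.4805, 0.1876, 0.2172]
ee_rot: [[0.328, 0.945, -0.01], [0.945, -0.328, -0.008], [-0.01, -0.007, -1.0]]
wrist_force: [0.9, -0.3, -0.6]
gripper_width: 0.0549
```

```bash
python3 -c "
from plan import *
plan([.485,.21,.2],74.2,6)
snap('wrist','w1.png')"
```

```text
total mm [  4.52  22.39 -17.22] rot deg tool [-0.41  0.58 -3.34]
[0.127, -0.016, 0.094] [-0.008, 0.012, -0.07]
[0.127, -0.015, 0.095] [-0.008, 0.012, -0.07]
[0.127, -0.014, 0.095] [-0.008, 0.012, -0.07]
[0.127, -0.013, 0.095] [-0.008, 0.012, -0.07]
[0.127, -0.012, 0.095] [-0.008, 0.012, -0.07]
[0.127, -0.011, 0.095] [-0.008, 0.012, -0.07]
```

View pics/w1.png

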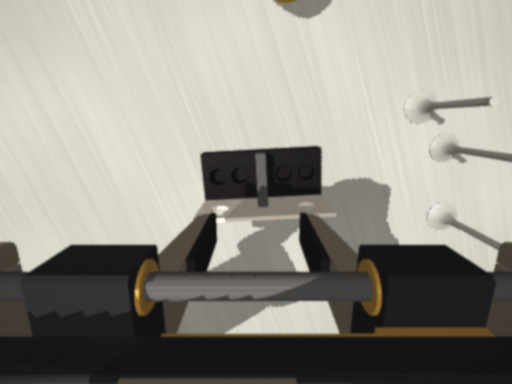

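The wrist view shows the block's outer edge from (202,153) to (321,147) and the bar at (256–268, 152–206), lying between the fingers.

Run:
```python
from plan import *
np.set_printoptions(precision=4,suppress=True)
d=dict(np.load('pics/w1.png.npz'))
E=onz(d,[(202.5,153.5),(321,147.5)],.026);print(E,np.degrees(np.arctan2(*(E[0]-E[1])[[1,0]])), E.mean(0))
g=cv2.cvtColor(d['frame'],cv2.COLOR_RGB2GRAY)
for r in (160,175,190,200): print(r,g[r,250:274].tolist())
print(onz(d,[(261,153)],.067), onz(d,[(263,207)],.067))
o=readout.get_obs();print(o['ee_pos'])
i=cv2.resize(d['frame'][135:225,190:345,::-1],None,fx=5,fy=5,interpolation=cv2.INTER_CUBIC);cv2.imwrite('pics/c7.png',i)
```

```text
[[0.4229 0.2365 0.026 ]
 [0.5629 0.1958 0.026 ]] 163.80229204596768 [0.4929 0.2161 0.026 ]
160 [37, 38, 38, 38, 49, 69, 93, 106, 109, 108, 106, 106, 107, 105, 97, 78, 48, 27, 20, 19, 20, 18, 21, 27]
175 [35, 35, 35, 35, 38, 50, 76, 96, 105, 107, 105, 106, 106, 106, 101, 90, 67, 40, 24, 20, 18, 19, 20, 21]
190 [18, 17, 19, 17, 17, 23, 41, 66, 75, 67, 59, 55, 56, 57, 58, 56, 50, 37, 25, 20, 18, 18, 17, 17]
200 [122, 122, 123, 122, 123, 122, 112, 91, 67, 58, 57, 56, 55, 56, 57, 58, 58, 74, 103, 118, 122, 122, 123, 122]
[[0.4928 0.2182 0.067 ]] [[0.475  0.1594 0.067 ]]
[0.4821 0.1855 0.217 ]
```

View pics/c7.png

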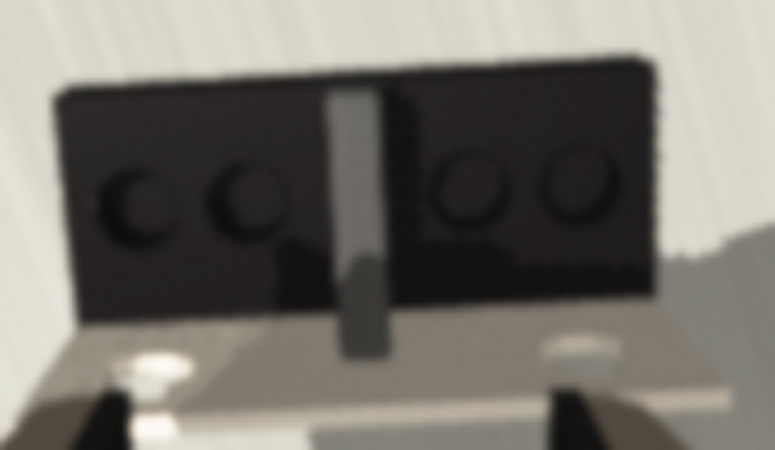

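```bash
python3 -c "
from plan import *
plan([.4842,.1887,.12],73.9,5)"
```

```text
total mm [  2.13   3.18 -97.03] rot deg tool [-0.32  0.65 -3.3 ]
[0.032, 0.01, 0.646] [-0.008, 0.016, -0.082]
[0.031, 0.009, 0.647] [-0.008, 0.016, -0.082]
[0.029, 0.009, 0.647] [-0.008, 0.016, -0.082]
[0.027, 0.009, 0.647] [-0.008, 0.016, -0.082]
[0.026, 0.008, 0.647] [-0.008, 0.016, -0.082]
```

Request:
{"fn": "step_arm", "kwargs": {"steps": [{"claw": 0.6, "delta_pos": [0.03, 0.01, 0.65], "dr": [-0.01, 0.02, -0.1]}, {"claw": 0.6, "delta_pos": [0.03, 0.01, 0.65], "dr": [-0.01, 0.02, -0.1]}, {"claw": 0.6, "delta_pos": [0.03, 0.01, 0.65], "dr": [-0.01, 0.02, -0.1]}, {"claw": 0.6, "delta_pos": [0.03, 0.01, 0.65], "dr": [-0.01, 0.02, -0.1]}, {"claw": 0.6, "delta_pos": [0.03, 0.01, 0.5], "dr": [-0.01, 0.02, 0]}, {"claw": 0.6, "delta_pos": [0, 0, 0], "dr": [0, 0, 0]}]}}

```text
time_s: 3.45
ee_pos: [0.4835, 0.1892, 0.1204]
ee_rot: [[0.276, 0.961, 0.0], [0.961, -0.276, 0.003], [0.003, -0.0, -1.0]]
wrist_force: [-0.1, -0.3, 1.0]
gripper_width: 0.0555
```

```bash
python3 -c "
from plan import *
plan([.4842,.1887,.064],73.9,4)
print(readout.get_obs()['ee_rot'],readout.get_obs()['joint_velocities'])"
```

```text
total mm [  0.71  -0.49 -56.39] rot deg tool [-0.02 -0.16  0.08]
[-0.004, 0.007, 0.47] [-0.001, -0.005, 0.003]
[-0.003, 0.007, 0.47] [-0.001, -0.005, 0.003]
[-0.003, 0.007, 0.47] [-0.001, -0.005, 0.003]
[-0.003, 0.007, 0.47] [-0.001, -0.005, 0.003]
[[ 2.75923759e-01  9.61179421e-01  4.46691995e-04]
 [ 9.61175352e-01 -2.75923901e-01  2.81836032e-03]
 [ 2.83220294e-03 -3.48303240e-04 -9.99995929e-01]] [ 0.00341566 -0.01457194 -0.01886483  0.00026418  0.00050787 -0.00045772]
```

Request:
{"fn": "step_arm", "kwargs": {"steps": [{"claw": 0.6, "delta_pos": [0, 0.01, 0.47], "dr": [0, -0.01, 0]}, {"claw": 0.6, "delta_pos": [0, 0.01, 0.47], "dr": [0, -0.01, 0]}, {"claw": 0.6, "delta_pos": [0, 0.01, 0.47], "dr": [0, 0, 0]}, {"claw": 0.6, "delta_pos": [0, 0, 0.4], "dr": [0, 0, 0]}, {"claw": 0.6, "delta_pos": [0, 0, 0.02], "dr": [0, 0, 0]}]}}

```text
time_s: 4.08
ee_pos: [0.4852, 0.1892, 0.0627]
ee_rot: [[0.276, 0.961, 0.001], [0.961, -0.276, 0.0], [0.0, 0.001, -1.0]]
wrist_force: [-0.6, 1.1, -0.1]
gripper_width: 0.0549
```

```bash
python3 -c "
from plan import *
plan([.4842,.1887,.064],73.9,1)
snap('side','s2.png');snap('wrist','w2.png')"
```

```text
total mm [-0.97 -0.5   1.28] rot deg tool [ 0.07 -0.03  0.09]
[-0.025, -0.027, -0.043] [0.008, -0.003, 0.011]
```

View pics/w2.png

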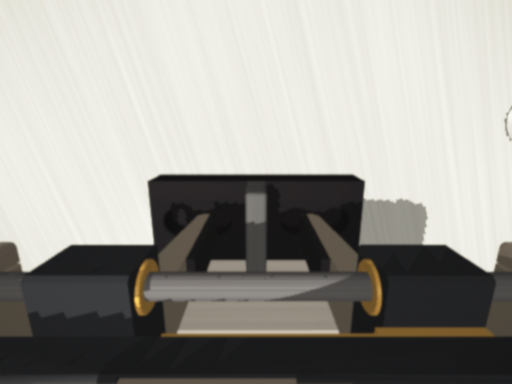

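The bar at (256, 180–270) sits midway between the fingers and the yaw matches, so I'll close the gripper.

Request:
{"fn": "step_arm", "kwargs": {"steps": [{"claw": 0, "delta_pos": [0, 0, -0.04], "dr": [0, 0, 0]}, {"claw": 0, "delta_pos": [0, 0, 0], "dr": [0, 0, 0]}, {"claw": 0, "delta_pos": [0, 0, 0], "dr": [0, 0, 0]}, {"claw": 0, "delta_pos": [0, 0, 0], "dr": [0, 0, 0]}, {"claw": 0, "delta_pos": [0, 0, 0], "dr": [0, 0, 0]}], "grip_force": 50}}

```text
time_s: 4.8
ee_pos: [0.4868, 0.1897, 0.0668]
ee_rot: [[0.276, 0.961, 0.005], [0.961, -0.276, 0.001], [0.003, 0.005, -1.0]]
wrist_force: [-0.9, 0.7, -0.5]
gripper_width: 0.0121
```

```bash
python3 -c "
from plan import *
o=readout.get_obs()
for k in o: print(k,np.round(o[k],4).tolist())"
```

```text
time_s 4.8
joint_pos [0.1398, 0.2293, 1.8862, 0.0005, 1.0209, 0.4191]
joint_velocities [0.0, -0.0, 0.0007, -0.0011, -0.003, -0.0003]
joint_torque [-0.5946, -36.1928, -27.7834, -0.2013, -0.6448, -0.035]
ee_pos [0.4868, 0.1897, 0.0668]
ee_rot [[0.2759, 0.9612, 0.0051], [0.9612, -0.2759, 0.0012], [0.0025, 0.0046, -1.0]]
wrist_force [-0.9412, 0.6742, -0.5136]
ft_torque [0.0788, 0.4365, -0.0795]
gripper_width 0.0121
```

```bash
cat >> plan.py <<'E'
Rg=np.array([[0.2759,0.9612,0.0051],[0.9612,-0.2759,0.0012],[0.0025,0.0046,-1.0]])
def plan2(tgt,heading,n):
    "heading = rack x heading deg; rack at grasp -106.1"
    o=readout.get_obs(); p=np.array(o['ee_pos']);R=np.array(o['ee_rot'])
    T=Ro.from_euler('z',heading+106.1,degrees=True).as_matrix()@Rg
    rv=Ro.from_matrix(R.T@T).as_rotvec(); d=(np.array(tgt)-p)/n
    print('pos',p.round(4),'F',np.round(o['wrist_force'],1),'T',np.round(o['ft_torque'],2),'total mm',np.round((np.array(tgt)-p)*1e3,2),'tool mm',np.round(R.T@(np.array(tgt)-p)*1e3,2),'rot deg',np.round(np.degrees(rv),2))
    print('per row',np.round(R.T@d/.03,3).tolist(),np.round(np.degrees(rv/n)/8,3).tolist())
E
python3 -c "
from plan import *
plan2([.487,.19,.2],-106.1,7)
from m import *
for z in (.17,.18):
  E=onz(S,f([(60,110),(590,60)],165,95,6.5),z);print(E,np.degrees(np.arctan2(*(E[0]-E[1])[[1,0]]))-90)
"
```

```text
pos [0.4868 0.1897 0.0668] F [-0.9  0.7 -0.5] T [ 0.08  0.44 -0.08] total mm [  0.23   0.3  133.22] tool mm [   0.7     0.76 -133.22] rot deg [ 0. -0. -0.]
per row [0.003, 0.004, -0.634] [0.0, -0.0, -0.0]
[[ 0.66872375 -0.26633764  0.17      ]
 [ 0.45093954 -0.19588933  0.17      ]] -107.92523236610381
[[ 0.67324914 -0.25049441  0.18      ]
 [ 0.45889941 -0.18115707  0.18      ]] -107.92523236610381
```

Request:
{"fn": "step_arm", "kwargs": {"steps": [{"claw": 0, "delta_pos": [0, 0, -0.2], "dr": [0, 0, 0]}, {"claw": 0, "delta_pos": [0, 0, -0.6], "dr": [0, 0, 0]}, {"claw": 0, "delta_pos": [0, 0, -0.7], "dr": [0, 0, 0]}, {"claw": 0, "delta_pos": [0, 0, -0.8], "dr": [0, 0, 0]}, {"claw": 0, "delta_pos": [0, 0, -0.8], "dr": [0, 0, 0]}, {"claw": 0, "delta_pos": [0, 0, -0.8], "dr": [0, 0, 0]}, {"claw": 0, "delta_pos": [0, 0, -0.5], "dr": [0, 0, 0]}, {"claw": 0, "delta_pos": [0, 0, 0], "dr": [0, 0, 0]}]}}

```text
time_s: 5.8
ee_pos: [0.485, 0.189, 0.2064]
ee_rot: [[0.276, 0.961, 0.005], [0.961, -0.276, 0.0], [0.002, 0.005, -1.0]]
wrist_force: [-0.0, 0.3, -5.2]
gripper_width: 0.0115
```

```bash
python3 -c "
from plan import *
plan2([.585,-.155,.2],-107.3,16)
snap('scene','sc3.png')
"
```

```text
pos [0.485  0.189  0.2064] F [-0.   0.3 -5.2] T [-0.02  0.1  -0.01] total mm [ 100.01 -344.04   -6.43] tool mm [-303.12  190.99    6.82] rot deg [0.02 0.03 1.2 ]
per row [-0.631, 0.398, 0.014] [0.0, 0.0, 0.009]
```

View pics/sc3.png

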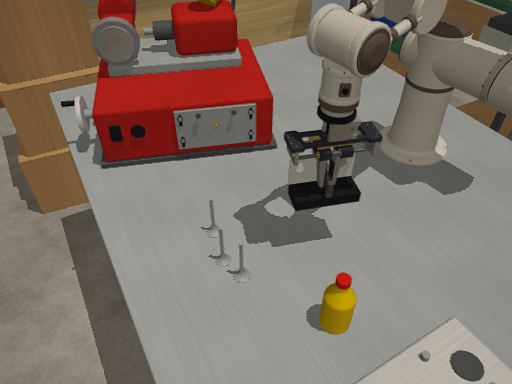

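The rack hangs upright in the gripper at (290–358, 130–207), clear of the valves, so I'll carry it over.

Request:
{"fn": "step_arm", "kwargs": {"steps": [{"claw": 0, "delta_pos": [-0.4, 0.25, 0], "dr": [0, 0, 0.02]}, {"claw": 0, "delta_pos": [-0.65, 0.41, 0], "dr": [0, 0, 0.02]}, {"claw": 0, "delta_pos": [-0.65, 0.41, 0.02], "dr": [0, 0, 0.02]}, {"claw": 0, "delta_pos": [-0.65, 0.41, 0.02], "dr": [0, 0, 0.02]}, {"claw": 0, "delta_pos": [-0.65, 0.41, 0.02], "dr": [0, 0, 0.02]}, {"claw": 0, "delta_pos": [-0.65, 0.41, 0.02], "dr": [0, 0, 0.02]}, {"claw": 0, "delta_pos": [-0.65, 0.41, 0.02], "dr": [0, 0, 0.02]}, {"claw": 0, "delta_pos": [-0.65, 0.41, 0.02], "dr": [0, 0, 0]}, {"claw": 0, "delta_pos": [-0.65, 0.41, 0.02], "dr": [0, 0, 0]}, {"claw": 0, "delta_pos": [-0.65, 0.41, 0], "dr": [0, 0, 0]}]}}

```text
time_s: 7.1
ee_pos: [0.5382, -0.0384, 0.1878]
ee_rot: [[0.297, 0.955, -0.019], [0.955, -0.297, -0.001], [-0.007, -0.018, -1.0]]
wrist_force: [0.2, -0.2, -4.2]
gripper_width: 0.0118
```

```bash
python3 -c "
from plan import *
plan2([.585,-.155,.19],-107.4,6)
"
```

```text
pos [ 0.5382 -0.0384  0.1878] F [ 0.2 -0.2 -4.2] T [0.   0.1  0.01] total mm [  46.76 -116.58    2.23] tool mm [-97.45  79.23  -3.02] rot deg [-1.31  0.53  0.04]
per row [-0.541, 0.44, -0.017] [-0.027, 0.011, 0.001]
```

Request:
{"fn": "step_arm", "kwargs": {"steps": [{"claw": 0, "delta_pos": [-0.54, 0.44, -0.02], "dr": [-0.03, 0.01, 0]}, {"claw": 0, "delta_pos": [-0.54, 0.44, -0.02], "dr": [-0.03, 0.01, 0]}, {"claw": 0, "delta_pos": [-0.54, 0.44, -0.02], "dr": [-0.03, 0.01, 0]}, {"claw": 0, "delta_pos": [-0.54, 0.44, -0.02], "dr": [-0.03, 0.01, 0]}, {"claw": 0, "delta_pos": [-0.54, 0.44, -0.02], "dr": [-0.03, 0.01, 0]}, {"claw": 0, "delta_pos": [-0.3, 0.3, 0], "dr": [-0.03, 0.01, 0]}, {"claw": 0, "delta_pos": [0, 0, 0], "dr": [0, 0, 0]}]}}

```text
time_s: 7.98
ee_pos: [0.5849, -0.1559, 0.188]
ee_rot: [[0.3, 0.954, 0.005], [0.954, -0.3, 0.001], [0.002, 0.005, -1.0]]
wrist_force: [0.1, 0.7, -4.6]
gripper_width: 0.0112
```

```bash
python3 -c "
from plan import *
plan2([.5823,-.1637,.1623],-107.4,3)
"
```

```text
pos [ 0.5849 -0.1559  0.188 ] F [ 0.1  0.7 -4.6] T [0.01 0.11 0.03] total mm [ -2.57  -7.83 -25.73] tool mm [-8.3  -0.23 25.71] rot deg [ 0.02  0.02 -0.12]
per row [-0.092, -0.003, 0.286] [0.001, 0.001, -0.005]
```

Request:
{"fn": "step_arm", "kwargs": {"steps": [{"claw": 0, "delta_pos": [0, 0, 0.27], "dr": [0, 0, 0]}, {"claw": 0, "delta_pos": [0, 0, 0.27], "dr": [0, 0, 0]}, {"claw": 0, "delta_pos": [0, 0, 0.27], "dr": [0, 0, -0.01]}, {"claw": 0, "delta_pos": [0, 0, 0], "dr": [0, 0, 0]}]}}

```text
time_s: 8.48
ee_pos: [0.584, -0.1535, 0.1609]
ee_rot: [[0.296, 0.955, 0.003], [0.955, -0.296, 0.003], [0.003, 0.002, -1.0]]
wrist_force: [0.2, -0.9, -4.1]
gripper_width: 0.0117
```

```bash
python3 -c "
from plan import *
plan2([.5823,-.1637,.1623],-107.4,3)
a=snap('scene','sc4.png')['frame'][:,:,::-1];b=snap('side','sd4.png')['frame'][:,:,::-1]
cv2.imwrite('pics/c8.png',cv2.resize(a[75:175,160:290],None,fx=6,fy=6,interpolation=cv2.INTER_CUBIC))
cv2.imwrite('pics/c9.png',cv2.resize(b[240:310,210:340],None,fx=6,fy=6,interpolation=cv2.INTER_CUBIC))
"
```

```text
pos [ 0.584  -0.1535  0.1609] F [ 0.2 -0.9 -4.1] T [-0.07  0.11  0.  ] total mm [ -1.7 -10.2   1.4] tool mm [-10.24   1.4   -1.43] rot deg [-0.16 -0.05  0.09]
per row [-0.114, 0.016, -0.016] [-0.006, -0.002, 0.004]
```

View pics/c8.png

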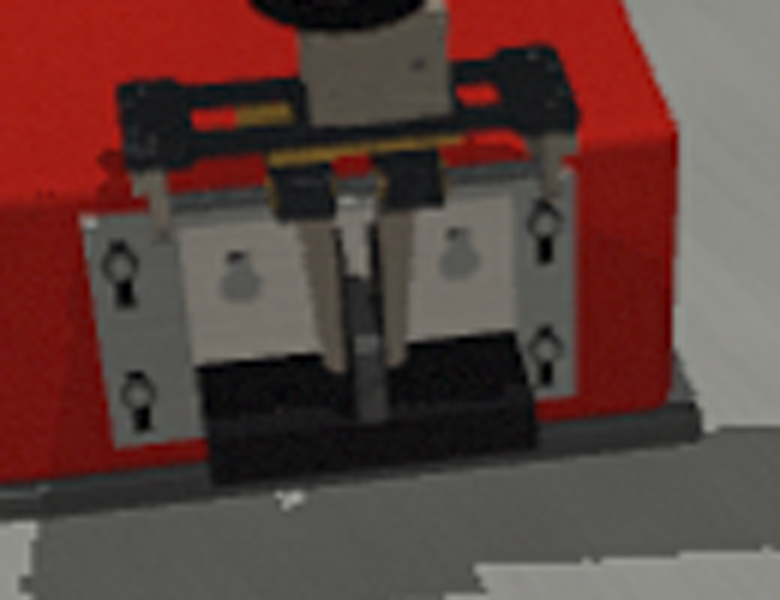

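View pics/c9.png

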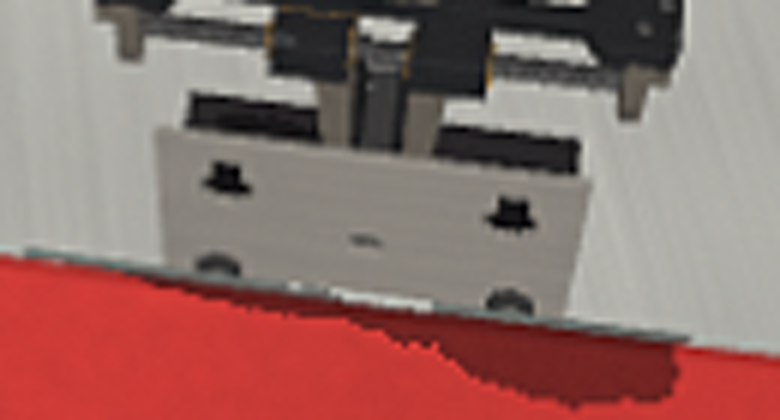

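```bash
cat > rk.py <<'E'
from hang import *
S4=dict(np.load('pics/sc4.png.npz'));D4=dict(np.load('pics/sd4.png.npz'))
hs=f([(239,284),(459,259)],160,75,6); ts=f([(591,181),(156,128)],210,240,6); bs=f([(513,226),(229,189)],210,240,6)
A=np.array([(-.004,.05,-.016),(-.004,-.05,-.016)]);B=np.array([(0,.075,.016),(0,-.075,.016)]);C=np.array([(0,.05,-.016),(0,-.05,-.016)])
def rr(p): return np.r_[(proj(S4,W(p,A))-hs).ravel(),(proj(D4,W(p,B))-ts).ravel(),(proj(D4,W(p,C))-bs)[:,0]]
q=least_squares(rr,[.57,-.19,.175,-1.87]);print('rack',q.x,np.degrees(q.x[3]));print(q.fun)
print('from tcp', np.array([.584,-.1535,.1609])+.0367*np.array([-.297,-.955,0])+[0,0,.0132])
p=r.x;a=np.radians(-107.3);x=np.array([np.cos(a),np.sin(a)]);y=np.array([-x[1],x[0]])
d=q.x[:3]-p[:3];print('rel hang: x,y,z',d[:2]@x,d[:2]@y,d[2])
E
python3 rk.py
```

```text
[ 0.5625 -0.2274  0.1595 -1.8658] -106.89984820517115
[ 0.154   0.0607  0.1052 -0.3411  0.1928  0.2218  0.1513  0.1017  0.1722
 -0.036 ]
sd for .4px [0.0005 0.0006 0.0006 0.0117]
[[ 0.4096 -0.1945  0.19  ]
 [ 0.6303 -0.2636  0.19  ]] -107.37492337108539
rack [ 0.5731 -0.1876  0.1772 -1.8683] -107.04471866252067
[-0.0122 -0.0645 -0.277   0.2015  0.4511 -0.0178 -0.2891 -0.043  -0.2106
 -0.1898]
from tcp [ 0.5731 -0.1885  0.1741]
rel hang: x,y,z -0.04118511327966925 -0.001711033595037162 0.017649462346447792
```

The scene crop shows dark stud heads at the tops of the slots, at (235,258) and (457,235). The side crop shows the heads at (218,264) and (509,300) just in front of the plate. By the fit, the rack is 41 mm off the face and 1.7 mm off sideways. It also sits 1.6 mm too high. I'll close to about 16 mm and look again.

Request:
{"fn": "step_arm", "kwargs": {"steps": [{"claw": 0, "delta_pos": [-0.21, 0.02, 0.02], "dr": [-0.01, 0, 0.01]}, {"claw": 0, "delta_pos": [-0.21, 0.02, 0.02], "dr": [-0.01, 0, 0]}, {"claw": 0, "delta_pos": [-0.21, 0.01, 0.01], "dr": [0, 0, 0]}, {"claw": 0, "delta_pos": [-0.15, 0, 0], "dr": [0, 0, 0]}, {"claw": 0, "delta_pos": [0, 0, 0], "dr": [0, 0, 0]}]}}

```text
time_s: 9.2
ee_pos: [0.5793, -0.1793, 0.1617]
ee_rot: [[0.298, 0.954, 0.009], [0.954, -0.298, -0.001], [0.002, 0.009, -1.0]]
wrist_force: [0.4, 0.2, -4.2]
gripper_width: 0.0116
```

```bash
python3 -c "
from plan import *
plan2([.5823,-.1637,.1623],-107.4,3)
a=snap('scene','sc5.png')['frame'][:,:,::-1];b=snap('side','sd5.png')['frame'][:,:,::-1]
cv2.imwrite('pics/c10.png',cv2.resize(a[85:165,160:270],None,fx=7,fy=7,interpolation=cv2.INTER_CUBIC))
cv2.imwrite('pics/c11.png',cv2.resize(b[250:320,220:330],None,fx=7,fy=7,interpolation=cv2.INTER_CUBIC))
"
```

```text
pos [ 0.5793 -0.1793  0.1617] F [ 0.4  0.2 -4.2] T [-0.06  0.1   0.  ] total mm [ 2.99 15.61  0.63] tool mm [15.79 -1.79 -0.61] rot deg [ 0.27  0.01 -0.05]
per row [0.175, -0.02, -0.007] [0.011, 0.001, -0.002]
```

View pics/c10.png

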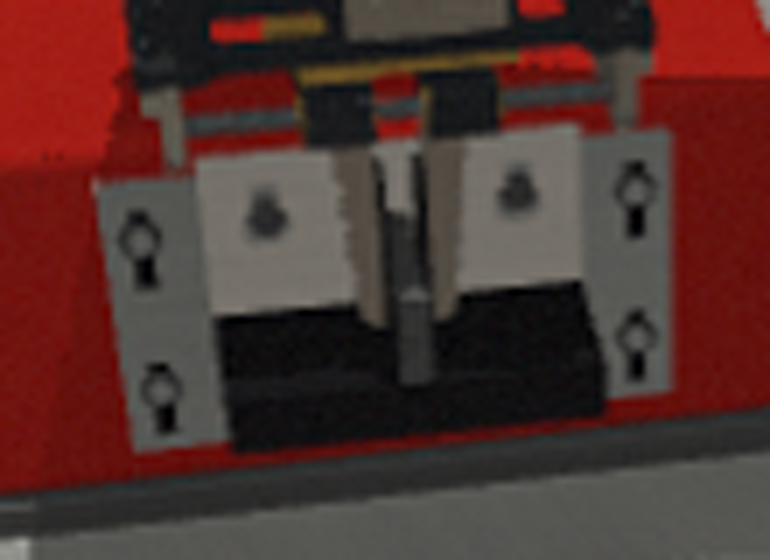

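View pics/c11.png

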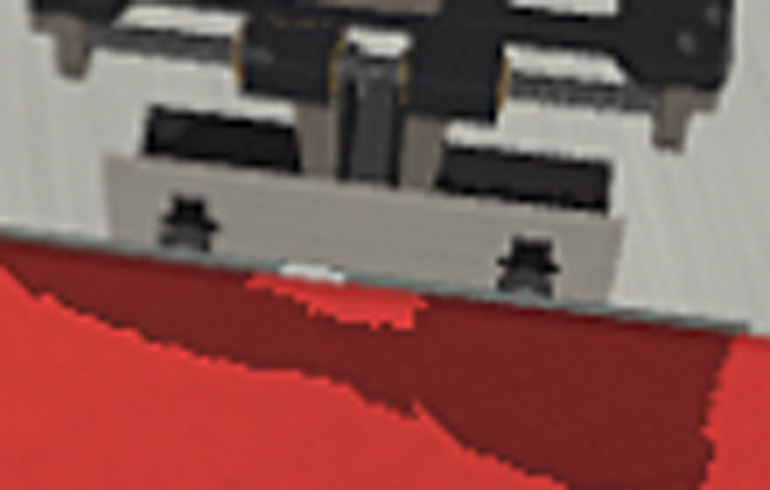

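```bash
python3 -c "
from m import *
i=dict(np.load('pics/sd5.png.npz'))['frame']
cv2.imwrite('pics/c12.png',cv2.resize(i[275:300,238:308,::-1],None,fx=11,fy=11,interpolation=cv2.INTER_CUBIC))
i=dict(np.load('pics/sc5.png.npz'))['frame']
cv2.imwrite('pics/c13.png',cv2.resize(i[104:124,190:242,::-1],None,fx=14,fy=14,interpolation=cv2.INTER_CUBIC))
"
```

```text
(no output)
```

View pics/c12.png

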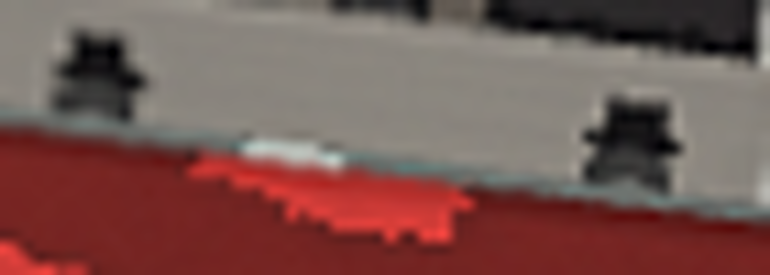

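View pics/c13.png

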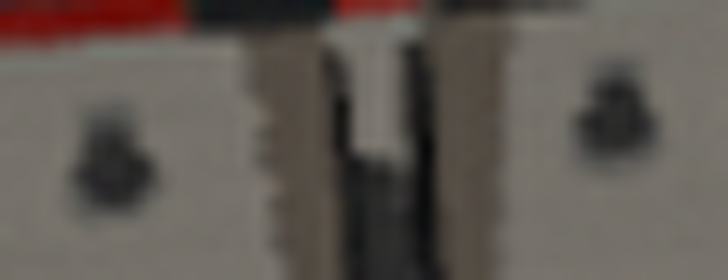

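```bash
cat > rel.py <<'E'
from hang import *
def pred(gap,dy,dz,hd=-107.3):
    p=np.r_[r.x[:3],np.radians(hd)]
    print('gap,dy,dz(home over studs)',gap,dy,dz)
    for s in (.05,-.05):
        slot=W(p,np.array([(-gap,s+dy,dz),(-gap,s+dy,dz-.016),(-gap-.004,s+dy,dz-.016)])); st=W(p,np.array([(-.0105,s,.0075),(-.011,s,0)]))
        print(s,'side slot,hole',proj(D,slot[:2]).ravel(),'headtop',proj(D,st[:1])[0],'| scene hole(front)',proj(S,slot[2:])[0],'head',proj(S,st[1:])[0])
E
python3 - <<'E'
from rel import *
pred(.016,0,.016);pred(.016,.001,.016)
print('obs side slot',f([(638,105),(98,38)],238,275,11),'brim',f([(632,143),(102,77)],238,275,11),'head',f([(629,155),(94,88)],238,275,11))
print('obs scene dark',f([(115,173),(617,122)],190,104,14))
E
```

```text
[ 0.5625 -0.2274  0.1595 -1.8658] -106.89984820517115
[ 0.154   0.0607  0.1052 -0.3411  0.1928  0.2218  0.1513  0.1017  0.1722
 -0.036 ]
sd for .4px [0.0005 0.0006 0.0006 0.0117]
[[ 0.4096 -0.1945  0.19  ]
 [ 0.6303 -0.2636  0.19  ]] -107.37492337108539
gap,dy,dz(home over studs) 0.016 0 0.016
0.05 side slot,hole [295.3302 283.7371 294.6604 287.5374] headtop [294.7576 288.1761] | scene hole(front) [197.9248 117.3974] head [197.6138 115.65  ]
-0.05 side slot,hole [246.3502 277.4784 246.4737 281.3452] headtop [245.9846 281.9017] | scene hole(front) [233.7898 113.7023] head [233.2902 111.9968]
gap,dy,dz(home over studs) 0.016 0.001 0.016
0.05 side slot,hole [295.824  283.7983 295.1462 287.598 ] headtop [294.7576 288.1761] | scene hole(front) [197.5614 117.4347] head [197.6138 115.65  ]
-0.05 side slot,hole [246.835  277.5421 246.9508 281.4082] headtop [245.9846 281.9017] | scene hole(front) [233.4356 113.7389] head [233.2902 111.9968]
obs side slot [[295.5455 284.0909]
 [246.4545 278.    ]] brim [[295.     287.5455]
 [246.8182 281.5455]] head [[294.7273 288.6364]
 [246.0909 282.5455]]
obs scene dark [[197.75   115.8929]
 [233.6071 112.25  ]]
```

Request:
{"fn": "step_arm", "kwargs": {"steps": [{"claw": 0, "delta_pos": [0, -0.005, 0.08], "dr": [0.035, 0, 0]}, {"claw": 0, "delta_pos": [0, 0, 0], "dr": [0, 0, 0]}]}}

```text
time_s: 9.55
ee_pos: [0.5793, -0.1784, 0.159]
ee_rot: [[0.298, 0.955, 0.004], [0.955, -0.298, 0.001], [0.003, 0.004, -1.0]]
wrist_force: [-0.6, 0.2, -4.3]
gripper_width: 0.0117
```

```bash
python3 -c "
from plan import *
plan2([.5793,-.1793,.1595],-107.4,1)
"
```

```text
pos [ 0.5793 -0.1784  0.159 ] F [-0.6  0.2 -4.3] T [-0.03  0.03 -0.04] total mm [ 0.02 -0.89  0.55] tool mm [-0.85  0.29 -0.55] rot deg [-0.05 -0.    0.01]
per row [-0.028, 0.01, -0.018] [-0.006, -0.0, 0.001]
```

Request:
{"fn": "step_arm", "kwargs": {"steps": [{"claw": 0, "delta_pos": [-0.06, 0.005, -0.01], "dr": [0, 0, 0]}, {"claw": 0, "delta_pos": [-0.06, 0.005, 0], "dr": [0, 0, 0]}, {"claw": 0, "delta_pos": [-0.06, 0, 0], "dr": [0, 0, 0]}, {"claw": 0, "delta_pos": [-0.06, 0, 0], "dr": [0, 0, 0]}]}}

```text
time_s: 10.05
ee_pos: [0.5774, -0.1856, 0.1593]
ee_rot: [[0.297, 0.955, 0.004], [0.955, -0.297, 0.001], [0.003, 0.004, -1.0]]
wrist_force: [-0.3, 0.1, -3.8]
gripper_width: 0.0119
```

```bash
python3 -c "
from plan import *
plan2([.5793,-.1793,.1595],-107.4,1)
"
```

```text
pos [ 0.5774 -0.1856  0.1593] F [-0.3  0.1 -3.8] T [-0.07  0.08 -0.02] total mm [1.87 6.29 0.24] tool mm [ 6.57 -0.08 -0.22] rot deg [-0.05 -0.    0.03]
per row [0.219, -0.003, -0.007] [-0.006, -0.0, 0.004]
```

Request:
{"fn": "step_arm", "kwargs": {"steps": [{"claw": 0, "delta_pos": [-0.04, 0, 0], "dr": [0, 0, 0]}, {"claw": 0, "delta_pos": [-0.04, 0, 0], "dr": [0, 0, 0]}]}}

```text
time_s: 10.3
ee_pos: [0.5766, -0.1881, 0.1593]
ee_rot: [[0.297, 0.955, 0.004], [0.955, -0.297, 0.001], [0.003, 0.004, -1.0]]
wrist_force: [-0.2, -0.6, -4.8]
gripper_width: 0.0119
```

Request:
{"fn": "step_arm", "kwargs": {"steps": [{"claw": 0, "delta_pos": [-0.04, 0, 0], "dr": [0, 0, 0]}, {"claw": 0, "delta_pos": [-0.04, 0, 0], "dr": [0, 0, 0]}]}}

```text
time_s: 10.55
ee_pos: [0.5761, -0.1898, 0.1594]
ee_rot: [[0.297, 0.955, 0.005], [0.955, -0.297, 0.003], [0.004, 0.004, -1.0]]
wrist_force: [0.3, 4.5, -2.8]
gripper_width: 0.0115
```

```bash
python3 -c "
from plan import *
plan2([.5793,-.1793,.1595],-107.4,1)
a=snap('scene','sc6.png')['frame'][:,:,::-1];b=snap('side','sd6.png')['frame'][:,:,::-1]
A=cv2.resize(a[100:130,180:250],None,fx=11,fy=11,interpolation=cv2.INTER_CUBIC)
B=cv2.resize(b[270:300,235:305],None,fx=11,fy=11,interpolation=cv2.INTER_CUBIC)
cv2.imwrite('pics/c14.png',np.vstack([A,B])[:660])
"
```

```text
pos [ 0.5761 -0.1898  0.1594] F [ 0.3  4.5 -2.8] T [ 0.78 -0.18 -0.02] total mm [ 3.18 10.55  0.14] tool mm [11.02 -0.1  -0.1 ] rot deg [-0.04 -0.1   0.02]
per row [0.367, -0.003, -0.003] [-0.005, -0.013, 0.002]
```

View pics/c14.png

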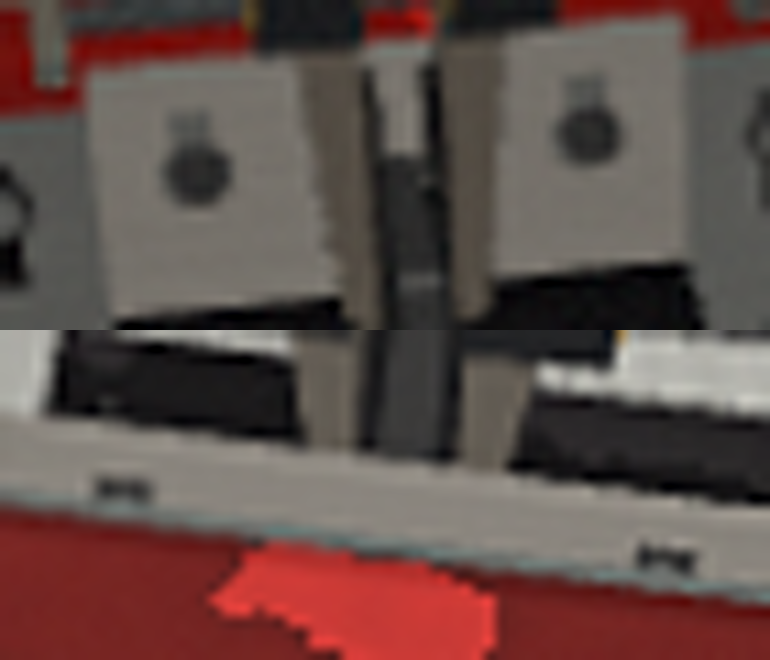

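In both views the dark heads fill the round entry holes, at (198,172) and (590,132) in the upper crop, so they are passing through together. The contact at a gap of about 3 mm fits the plunger. I'll press on gently.

Request:
{"fn": "step_arm", "kwargs": {"steps": [{"claw": 0, "delta_pos": [-0.05, 0, 0], "dr": [0, 0, 0]}, {"claw": 0, "delta_pos": [-0.05, 0, 0], "dr": [0, 0, 0]}]}}

```text
time_s: 10.9
ee_pos: [0.576, -0.1903, 0.1596]
ee_rot: [[0.297, 0.955, 0.006], [0.955, -0.297, 0.007], [0.009, 0.004, -1.0]]
wrist_force: [2.5, 6.0, -2.8]
gripper_width: 0.0116
```

Request:
{"fn": "step_arm", "kwargs": {"steps": [{"claw": 0, "delta_pos": [-0.05, 0, 0], "dr": [0, 0, 0]}, {"claw": 0, "delta_pos": [-0.05, 0, 0], "dr": [0, 0, 0]}]}}

```text
time_s: 11.15
ee_pos: [0.5759, -0.1905, 0.1598]
ee_rot: [[0.296, 0.955, 0.008], [0.955, -0.296, 0.012], [0.014, 0.004, -1.0]]
wrist_force: [1.5, 6.2, -2.5]
gripper_width: 0.0119
```

```bash
python3 -c "
from plan import *
plan2([.575,-.1935,.1595],-107.4,1)
"
```

```text
pos [ 0.5759 -0.1905  0.1598] F [ 1.5  6.2 -2.5] T [ 1.17 -0.32 -0.01] total mm [-0.88 -3.03 -0.25] tool mm [-3.16  0.05  0.21] rot deg [-0.03 -0.66  0.09]
per row [-0.105, 0.002, 0.007] [-0.004, -0.083, 0.011]
```

Request:
{"fn": "step_arm", "kwargs": {"steps": [{"claw": 0, "delta_pos": [-0.1, 0, 0.01], "dr": [0, -0.12, 0]}, {"claw": 0, "delta_pos": [-0.1, 0, 0.01], "dr": [0, -0.08, 0]}]}}

```text
time_s: 11.4
ee_pos: [0.5753, -0.192, 0.1591]
ee_rot: [[0.296, 0.955, 0.002], [0.955, -0.296, -0.007], [-0.006, 0.004, -1.0]]
wrist_force: [3.3, 10.4, -1.4]
gripper_width: 0.0117
```

```bash
python3 -c "
from plan import *
plan2([.575,-.1935,.1595],-107.4,1)
"
```

```text
pos [ 0.5753 -0.192   0.1591] F [ 3.3 10.4 -1.4] T [ 1.95 -0.52  0.  ] total mm [-0.33 -1.47  0.35] tool mm [-1.5   0.12 -0.34] rot deg [-0.03  0.48  0.1 ]
per row [-0.05, 0.004, -0.011] [-0.004, 0.06, 0.013]
```

Request:
{"fn": "step_arm", "kwargs": {"steps": [{"claw": 0, "delta_pos": [-0.1, 0, -0.01], "dr": [0, 0.02, 0.01]}, {"claw": 0, "delta_pos": [-0.1, 0, 0], "dr": [0, -0.02, 0]}]}}

```text
time_s: 11.65
ee_pos: [0.5753, -0.1921, 0.1595]
ee_rot: [[0.296, 0.955, 0.006], [0.955, -0.296, 0.004], [0.005, 0.004, -1.0]]
wrist_force: [3.0, 11.3, -1.0]
gripper_width: 0.0113
```

```bash
python3 -c "
from plan import *
plan2([.575,-.1935,.1595],-107.4,1)
"
```

```text
pos [ 0.5753 -0.1921  0.1595] F [ 3.  11.3 -1. ] T [ 2.07 -0.64  0.02] total mm [-0.33 -1.43 -0.02] tool mm [-1.46  0.11  0.01] rot deg [-0.01 -0.16  0.09]
per row [-0.049, 0.004, 0.0] [-0.001, -0.019, 0.011]
```

Request:
{"fn": "step_arm", "kwargs": {"steps": [{"claw": 0, "delta_pos": [-0.16, 0, 0], "dr": [0, -0.05, 0.01]}, {"claw": 0, "delta_pos": [-0.16, 0, 0], "dr": [0, -0.05, 0]}]}}

```text
time_s: 11.9
ee_pos: [0.5753, -0.1922, 0.1595]
ee_rot: [[0.296, 0.955, 0.007], [0.955, -0.296, 0.007], [0.009, 0.005, -1.0]]
wrist_force: [5.7, 16.6, -0.7]
gripper_width: 0.0116
```

```bash
python3 -c "
from plan import *
plan2([.575,-.1935,.1595],-107.4,1)
"
```

```text
pos [ 0.5753 -0.1922  0.1595] F [ 5.7 16.6 -0.7] T [ 2.92 -0.94 -0.01] total mm [-0.29 -1.35  0.  ] tool mm [-1.38  0.12 -0.01] rot deg [ 0.01 -0.38  0.08]
per row [-0.046, 0.004, -0.0] [0.001, -0.047, 0.01]
```

It's now at a hard stop: 17.5 N with no further travel, so the plate is on the face. Next is the slide down, still pressing in.

Request:
{"fn": "step_arm", "kwargs": {"steps": [{"claw": 0, "delta_pos": [-0.14, 0, 0.1], "dr": [0, -0.06, 0.01]}, {"claw": 0, "delta_pos": [-0.14, 0, 0.1], "dr": [0, -0.06, 0]}]}}

```text
time_s: 12.15
ee_pos: [0.5759, -0.1924, 0.1556]
ee_rot: [[0.296, 0.955, 0.008], [0.955, -0.296, 0.004], [0.006, 0.007, -1.0]]
wrist_force: [3.7, 15.1, 4.1]
gripper_width: 0.0117
```

```bash
python3 -c "
from plan import *
plan2([.5753,-.1922,.1435],-107.4,1)
"
```

```text
pos [ 0.5759 -0.1924  0.1556] F [ 3.7 15.1  4.1] T [ 2.59 -0.4  -0.01] total mm [ -0.59   0.22 -12.05] tool mm [-0.05 -0.71 12.05] rot deg [ 0.12 -0.22  0.12]
per row [-0.002, -0.024, 0.402] [0.015, -0.028, 0.015]
```

Request:
{"fn": "step_arm", "kwargs": {"steps": [{"claw": 0, "delta_pos": [-0.14, -0.02, 0.12], "dr": [0.01, -0.06, 0.01]}, {"claw": 0, "delta_pos": [-0.14, -0.01, 0.12], "dr": [0.01, -0.06, 0.01]}]}}

```text
time_s: 12.4
ee_pos: [0.5763, -0.1926, 0.1511]
ee_rot: [[0.297, 0.955, 0.008], [0.955, -0.297, 0.001], [0.003, 0.008, -1.0]]
wrist_force: [2.4, 15.7, 4.9]
gripper_width: 0.0117
```

```bash
python3 -c "
from plan import *
plan2([.5753,-.1922,.1435],-107.4,1)
"
```

```text
pos [ 0.5763 -0.1926  0.1511] F [ 2.4 15.7  4.9] T [ 2.71 -0.41  0.02] total mm [-0.97  0.37 -7.61] tool mm [ 0.04 -1.09  7.61] rot deg [ 0.17 -0.06  0.07]
per row [0.001, -0.036, 0.254] [0.021, -0.007, 0.008]
```

Request:
{"fn": "step_arm", "kwargs": {"steps": [{"claw": 0, "delta_pos": [-0.14, -0.05, 0.12], "dr": [0.02, -0.05, 0]}, {"claw": 0, "delta_pos": [-0.14, -0.04, 0.12], "dr": [0.02, -0.05, 0]}]}}

```text
time_s: 12.65
ee_pos: [0.5755, -0.1924, 0.1462]
ee_rot: [[0.295, 0.955, 0.008], [0.955, -0.295, 0.001], [0.004, 0.007, -1.0]]
wrist_force: [5.7, 15.4, 4.2]
gripper_width: 0.0117
```

```bash
python3 -c "
from plan import *
plan2([.5753,-.1922,.1435],-107.4,1)
"
```

```text
pos [ 0.5755 -0.1924  0.1462] F [ 5.7 15.4  4.2] T [ 2.59 -0.85 -0.03] total mm [-0.21  0.16 -2.65] tool mm [ 0.08 -0.26  2.65] rot deg [ 0.16 -0.06  0.16]
per row [0.003, -0.009, 0.088] [0.02, -0.008, 0.02]
```

Request:
{"fn": "step_arm", "kwargs": {"steps": [{"claw": 0, "delta_pos": [-0.14, -0.01, 0.1], "dr": [0.02, -0.05, 0.01]}]}}

```text
time_s: 12.78
ee_pos: [0.5757, -0.1924, 0.1454]
ee_rot: [[0.295, 0.955, 0.006], [0.955, -0.295, 0.002], [0.004, 0.006, -1.0]]
wrist_force: [-2.3, 17.9, 14.8]
gripper_width: 0.0117
```

Request:
{"fn": "step_arm", "kwargs": {"steps": [{"claw": 0, "delta_pos": [-0.14, -0.01, 0.1], "dr": [0.02, -0.05, 0.01]}]}}

```text
time_s: 12.9
ee_pos: [0.5757, -0.1924, 0.1454]
ee_rot: [[0.296, 0.955, 0.004], [0.955, -0.296, 0.002], [0.003, 0.003, -1.0]]
wrist_force: [-1.9, 17.9, 15.3]
gripper_width: 0.0116
```

Request:
{"fn": "step_arm", "kwargs": {"steps": [{"claw": 0, "delta_pos": [-0.14, -0.01, 0.12], "dr": [0.02, -0.05, 0.01]}]}}

```text
time_s: 13.02
ee_pos: [0.5757, -0.1924, 0.1453]
ee_rot: [[0.296, 0.955, 0.002], [0.955, -0.296, 0.003], [0.003, 0.001, -1.0]]
wrist_force: [-3.8, 18.9, 17.2]
gripper_width: 0.0116
```

```bash
python3 -c "
from plan import *
plan2([.5753,-.1922,.1435],-107.4,1)
"
```

```text
pos [ 0.5757 -0.1924  0.1453] F [-3.8 18.9 17.2] T [ 3.18  0.64 -0.06] total mm [-0.4   0.23 -1.81] tool mm [ 0.1  -0.45  1.81] rot deg [-0.19 -0.04  0.1 ]
per row [0.003, -0.015, 0.06] [-0.024, -0.005, 0.012]
```

```bash
python3 -c "
from plan import *
a=snap('scene','sc7.png')['frame'][:,:,::-1];b=snap('side','sd7.png')['frame'][:,:,::-1]
A=cv2.resize(a[100:150,180:250],None,fx=11,fy=11,interpolation=cv2.INTER_CUBIC)
cv2.imwrite('pics/c15.png',A)
"
```

```text
(no output)
```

View pics/c15.png

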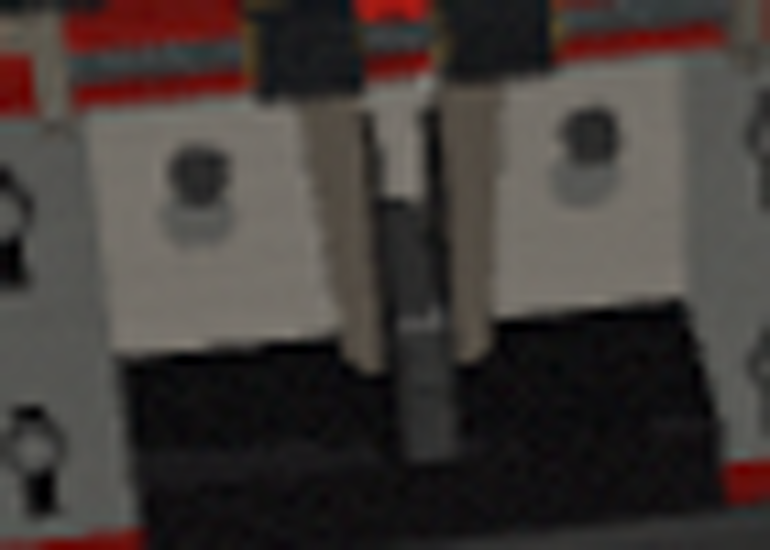

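Run:
```python
from rel import *
for g,dy,dz in((0,0,0),(0,0,.002),(0,.001,0)): pred(g,dy,dz)
print('obs head',f([(200,173),(591,133)],180,100,11),'hole ',f([(197,213),(584,171)],180,100,11))
i=dict(np.load('pics/sc7.png.npz'))['frame']
cv2.imwrite('pics/c16.png',cv2.resize(i[108:126,190:240,::-1],None,fx=15,fy=15,interpolation=cv2.INTER_CUBIC))
```

```text
[ 0.5625 -0.2274  0.1595 -1.8658] -106.89984820517115
[ 0.154   0.0607  0.1052 -0.3411  0.1928  0.2218  0.1513  0.1017  0.1722
 -0.036 ]
sd for .4px [0.0005 0.0006 0.0006 0.0117]
[[ 0.4096 -0.1945  0.19  ]
 [ 0.6303 -0.2636  0.19  ]] -107.37492337108539
gap,dy,dz(home over studs) 0 0 0
0.05 side slot,hole [294.0309 294.5571 293.3817 298.1628] headtop [294.7576 288.1761] | scene hole(front) [197.903  119.2123] head [197.6138 115.65  ]
-0.05 side slot,hole [245.2182 288.2166 245.3605 291.8926] headtop [245.9846 281.9017] | scene hole(front) [233.1061 115.5635] head [233.2902 111.9968]
gap,dy,dz(home over studs) 0 0 0.002
0.05 side slot,hole [294.1135 294.0978 293.4618 297.7186] headtop [294.7576 288.1761] | scene hole(front) [197.8374 118.6037] head [197.6138 115.65  ]
-0.05 side slot,hole [245.2001 287.7485 245.3429 291.4397] headtop [245.9846 281.9017] | scene hole(front) [233.0812 114.9583] head [233.2902 111.9968]
gap,dy,dz(home over studs) 0 0.001 0
0.05 side slot,hole [294.5231 294.6189 293.8658 298.2239] headtop [294.7576 288.1761] | scene hole(front) [197.5463 119.2491] head [197.6138 115.65  ]
-0.05 side slot,hole [245.7014 288.2814 245.836  291.9566] headtop [245.9846 281.9017] | scene hole(front) [232.7584 115.5997] head [233.2902 111.9968]
obs head [[197.7273 115.2727]
 [233.2727 111.6364]] hole  [[197.4545 118.9091]
 [232.6364 115.0909]]
```

View pics/c16.png

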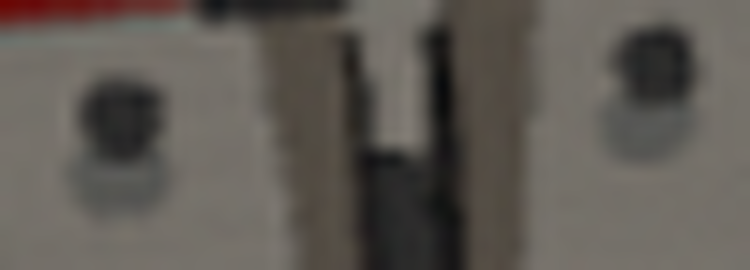

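Row differences put the studs within 1 mm of the slot tops, but the rack sits about 1.2 mm to +y. I'll centre it while pressing down.

Request:
{"fn": "step_arm", "kwargs": {"steps": [{"claw": 0, "delta_pos": [-0.08, -0.06, 0.06], "dr": [-0.02, -0.02, 0.01]}, {"claw": 0, "delta_pos": [-0.08, -0.06, 0.08], "dr": [-0.02, -0.02, 0.01]}]}}

```text
time_s: 13.38
ee_pos: [0.5754, -0.1923, 0.1456]
ee_rot: [[0.297, 0.955, 0.017], [0.955, -0.297, -0.001], [0.004, 0.016, -1.0]]
wrist_force: [5.0, 10.8, 6.1]
gripper_width: 0.0115
```

```bash
python3 -c "
from plan import *
plan2([.5753,-.1922,.1435],-107.4,1)
"
```

```text
pos [ 0.5754 -0.1923  0.1456] F [ 5.  10.8  6.1] T [ 1.7  -0.22  0.02] total mm [-0.09  0.07 -2.06] tool mm [ 0.03 -0.14  2.06] rot deg [ 0.66 -0.1   0.05]
per row [0.001, -0.005, 0.069] [0.083, -0.012, 0.007]
```

Request:
{"fn": "step_arm", "kwargs": {"steps": [{"claw": 0, "delta_pos": [-0.1, -0.02, 0.1], "dr": [0.08, -0.02, 0]}, {"claw": 0, "delta_pos": [-0.1, -0.02, 0.14], "dr": [0.02, -0.03, 0]}, {"claw": 0, "delta_pos": [-0.1, -0.02, 0.14], "dr": [0, -0.03, 0]}]}}

```text
time_s: 13.75
ee_pos: [0.5756, -0.1924, 0.1452]
ee_rot: [[0.294, 0.956, 0.008], [0.956, -0.294, 0.005], [0.007, 0.006, -1.0]]
wrist_force: [-5.2, 15.7, 19.5]
gripper_width: 0.0114
```

```bash
python3 -c "
from plan import *
plan2([.5753,-.1922,.1435],-107.4,1)
"
```

```text
pos [ 0.5756 -0.1924  0.1452] F [-5.2 15.7 19.5] T [ 2.57  1.18 -0.03] total mm [-0.32  0.18 -1.68] tool mm [ 0.06 -0.37  1.68] rot deg [ 0.11 -0.25  0.22]
per row [0.002, -0.012, 0.056] [0.013, -0.031, 0.028]
```

Request:
{"fn": "step_arm", "kwargs": {"steps": [{"claw": 0, "delta_pos": [-0.03, -0.1, 0.05], "dr": [0.01, -0.02, 0.02]}, {"claw": 0, "delta_pos": [-0.03, -0.1, 0.1], "dr": [0.01, -0.01, 0.01]}]}}

```text
time_s: 14.0
ee_pos: [0.5739, -0.1918, 0.1455]
ee_rot: [[0.297, 0.955, 0.016], [0.955, -0.297, -0.001], [0.004, 0.015, -1.0]]
wrist_force: [6.1, 5.5, 5.5]
gripper_width: 0.0111
```

```bash
python3 -c "
from plan import *
plan2([.5753,-.1922,.1435],-107.4,1)
a=snap('scene','sc8.png')['frame'][:,:,::-1]
cv2.imwrite('pics/c17.png',cv2.resize(a[108:126,190:240],None,fx=15,fy=15,interpolation=cv2.INTER_CUBIC))
"
```

```text
pos [ 0.5739 -0.1918  0.1455] F [6.1 5.5 5.5] T [ 0.91 -0.55 -0.  ] total mm [ 1.38 -0.44 -2.04] tool mm [-0.02  1.41  2.06] rot deg [ 0.62 -0.08  0.06]
per row [-0.001, 0.047, 0.069] [0.078, -0.01, 0.008]
```

View pics/c17.png

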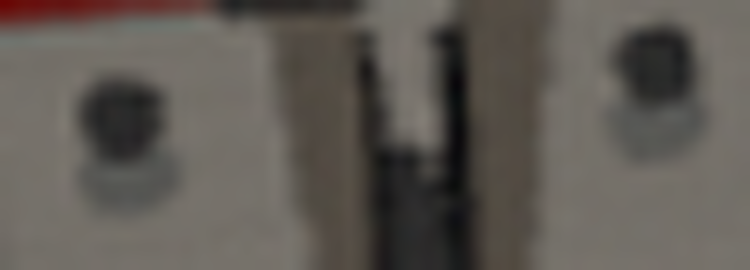

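Request:
{"fn": "step_arm", "kwargs": {"steps": [{"claw": 0, "delta_pos": [-0.03, 0.02, 0.06], "dr": [0.06, -0.02, 0]}, {"claw": 0, "delta_pos": [-0.04, 0.0, 0.14], "dr": [0.04, -0.02, 0]}, {"claw": 0, "delta_pos": [-0.04, -0.02, 0.16], "dr": [0.03, -0.02, 0]}]}}

```text
time_s: 14.42
ee_pos: [0.5746, -0.1919, 0.1451]
ee_rot: [[0.295, 0.956, -0.002], [0.956, -0.295, 0.001], [-0.0, -0.002, -1.0]]
wrist_force: [-9.2, 11.3, 23.9]
gripper_width: 0.0117
```

```bash
python3 -c "
from plan import *
plan2([.5753,-.1922,.1435],-107.4,1)
"
```

```text
pos [ 0.5746 -0.1919  0.1451] F [-9.2 11.3 23.9] T [ 1.98  1.56 -0.06] total mm [ 0.68 -0.34 -1.56] tool mm [-0.12  0.76  1.56] rot deg [-0.39  0.15  0.18]
per row [-0.004, 0.025, 0.052] [-0.049, 0.019, 0.022]
```

It stops firmly at the same height again under 28 N downward. I'll unload and check whether the plunger still pushes the plate out.

Request:
{"fn": "step_arm", "kwargs": {"steps": [{"claw": 0, "delta_pos": [0.0, 0, 0], "dr": [-0.04, 0.02, 0.02]}, {"claw": 0, "delta_pos": [0.0, 0, 0], "dr": [0, 0, 0]}]}}

```text
time_s: 14.68
ee_pos: [0.5751, -0.192, 0.1464]
ee_rot: [[0.297, 0.955, 0.005], [0.955, -0.297, 0.0], [0.002, 0.005, -1.0]]
wrist_force: [0.8, 1.6, -4.1]
gripper_width: 0.0114
```

Request:
{"fn": "step_arm", "kwargs": {"steps": [{"claw": 0, "delta_pos": [0.03, 0, 0], "dr": [0, 0, 0]}, {"claw": 0, "delta_pos": [0.0, 0, 0], "dr": [0, 0, 0]}]}}

```text
time_s: 14.92
ee_pos: [0.5749, -0.1918, 0.1456]
ee_rot: [[0.297, 0.955, 0.004], [0.955, -0.297, -0.001], [0.001, 0.004, -1.0]]
wrist_force: [0.8, 2.7, -0.7]
gripper_width: 0.0118
```

Force against the machine falls to about 2 N with the plate still flat, so the 8–11 N spring has snapped out. One last light press down, then I'll open.

Request:
{"fn": "step_arm", "kwargs": {"steps": [{"claw": 0, "delta_pos": [-0.03, 0, 0.08], "dr": [0, 0, 0]}, {"claw": 0, "delta_pos": [-0.03, 0, 0.08], "dr": [0.02, 0, 0]}]}}

```text
time_s: 15.18
ee_pos: [0.575, -0.1919, 0.1452]
ee_rot: [[0.296, 0.955, 0.002], [0.955, -0.296, 0.003], [0.004, 0.001, -1.0]]
wrist_force: [-7.0, 7.6, 13.5]
gripper_width: 0.0114
```

Request:
{"fn": "step_arm", "kwargs": {"steps": [{"claw": 0.25, "delta_pos": [0, 0, 0.02], "dr": [0, 0, 0]}, {"claw": 0.25, "delta_pos": [0, 0, 0], "dr": [0, 0, 0]}, {"claw": 0.25, "delta_pos": [0, 0, 0], "dr": [0, 0, 0]}]}}

```text
time_s: 15.55
ee_pos: [0.5761, -0.1936, 0.1462]
ee_rot: [[0.296, 0.955, 0.005], [0.955, -0.296, -0.0], [0.001, 0.005, -1.0]]
wrist_force: [-0.5, 0.8, 0.3]
gripper_width: 0.0231
```

```bash
python3 -c "
from plan import *
plan2([.5753,-.1922,.1435],-107.4,1)
a=snap('scene','sc9.png')['frame'][:,:,::-1];snap('wrist','w9.png')
cv2.imwrite('pics/c18.png',cv2.resize(a[95:165,170:270],None,fx=7.5,fy=7.5,interpolation=cv2.INTER_CUBIC))
"
```

```text
pos [ 0.5761 -0.1936  0.1462] F [-0.5  0.8  0.3] T [-0.06  0.11 -0.02] total mm [-0.85  1.4  -2.66] tool mm [ 1.08 -1.24  2.66] rot deg [0.02 0.07 0.07]
per row [0.036, -0.041, 0.089] [0.002, 0.009, 0.009]
```

View pics/c18.png

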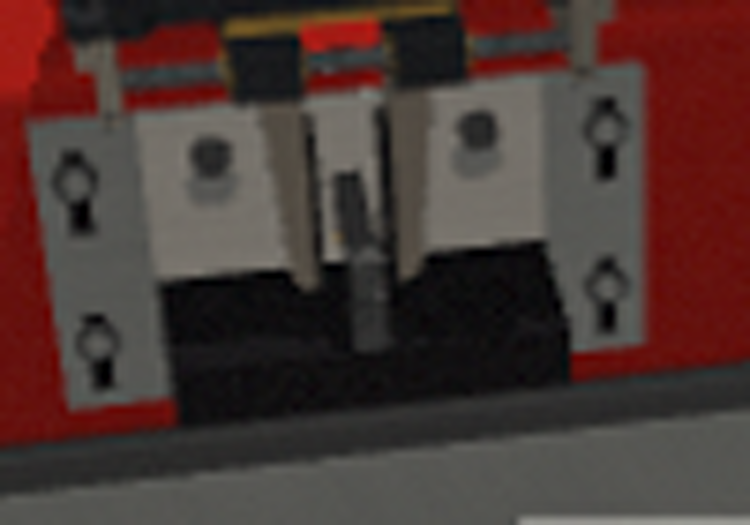

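View pics/w9.png

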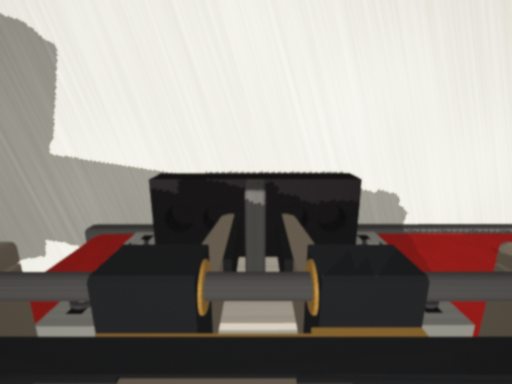

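The rack stays put with the jaws open. The heads are at the slot tops, at (210,157) and (477,130), and the brass plunger tip shows in its hole at (335,238). The jaws are centred clear of the bar, so I'll go straight up.

Request:
{"fn": "step_arm", "kwargs": {"steps": [{"claw": 0.35, "delta_pos": [0, 0, -0.1], "dr": [0, 0, 0]}, {"claw": 0.35, "delta_pos": [0, 0, -0.3], "dr": [0, 0, 0]}, {"claw": 0.35, "delta_pos": [0, 0, -0.5], "dr": [0, 0, 0]}, {"claw": 0.35, "delta_pos": [0, 0, -0.7], "dr": [0, 0, 0]}, {"claw": 0.35, "delta_pos": [0, 0, -0.7], "dr": [0, 0, 0]}, {"claw": 0.35, "delta_pos": [0, 0, -0.7], "dr": [0, 0, 0]}, {"claw": 0.35, "delta_pos": [0.5, 0, -0.5], "dr": [0, 0, 0]}, {"claw": 0.35, "delta_pos": [0.7, 0, 0], "dr": [0, 0, 0]}, {"claw": 0.35, "delta_pos": [0.7, 0, 0], "dr": [0, 0, 0]}, {"claw": 0.35, "delta_pos": [0.7, -0.7, 0], "dr": [0, 0, 0]}]}}

```text
time_s: 16.9
ee_pos: [0.5805, -0.1082, 0.2589]
ee_rot: [[0.297, 0.955, 0.008], [0.955, -0.297, -0.001], [0.001, 0.008, -1.0]]
wrist_force: [0.1, 0.2, 1.1]
gripper_width: 0.0321
```

Request:
{"fn": "step_arm", "kwargs": {"steps": [{"claw": 0.35, "delta_pos": [0.5, -0.9, 0], "dr": [0, 0, 0]}, {"claw": 0.35, "delta_pos": [0.5, -0.9, 0], "dr": [0, 0, 0]}, {"claw": 0.35, "delta_pos": [0, -0.9, 0], "dr": [0, 0, 0]}, {"claw": 0.35, "delta_pos": [0, -0.5, 0], "dr": [0, 0, 0]}, {"claw": 0.35, "delta_pos": [0, 0, 0], "dr": [0, 0, 0]}, {"claw": 0.35, "delta_pos": [0, 0, 0], "dr": [0, 0, 0]}]}}

```text
time_s: 17.65
ee_pos: [0.4932, -0.039, 0.2522]
ee_rot: [[0.288, 0.958, -0.002], [0.958, -0.288, 0.004], [0.003, -0.003, -1.0]]
wrist_force: [-0.0, -0.1, 0.5]
gripper_width: 0.0322
```

```bash
python3 -c "
from plan import *
a=snap('scene','sc10.png')['frame'][:,:,::-1];b=snap('side','sd10.png')['frame'][:,:,::-1]
cv2.imwrite('pics/c19.png',cv2.resize(a[95:165,165:275],None,fx=7,fy=7,interpolation=cv2.INTER_CUBIC))
cv2.imwrite('pics/c20.png',np.hstack([a,b])[:, :, :] if 0 else cv2.resize(np.hstack([a,b]),(800,300)))
"
```

```text
(no output)
```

View pics/c19.png

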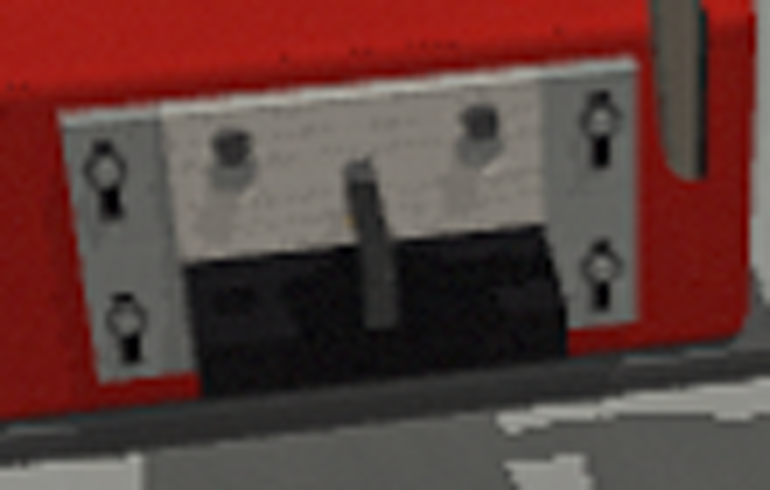

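View pics/c20.png

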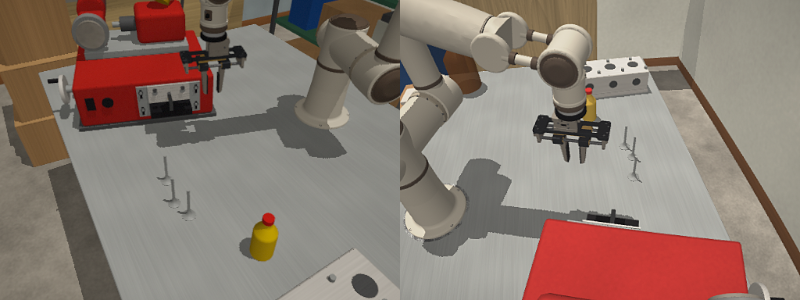

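The rack hangs level and flat. Each head sits 3.57 px above its entry-hole centre, against 3.56 predicted for home. The valves and bottle stand where they were, and the arm is clear.

```bash
python3 -c "
from plan import *
a=dict(np.load('pics/scene0.png.npz'))['frame'].astype(int);b=dict(np.load('pics/sc10.png.npz'))['frame'].astype(int)
d=abs(a-b).sum(2)>60
print('valve region',d[195:285,200:255].sum(),'bottle',d[270:335,315:360].sum())
print(order.finish_job())"
```

```text
valve region 0 bottle 0
the job is handed in; nothing more can be done
None
```

The rack is hanging on both studs of the grinder, let go and clear of the arm, and the job is handed in at about 18 s.

- **Entry:** I gripped the rack by its carrying bar and lined it up from the two fixed cameras. Both stud heads passed through the keyholes on the first try.
- **Seating:** I pressed the plate flat with about 17 N, then slid it down about 14 mm to a firm stop. It stopped at the same height on each further press. The highest down-force reading was about 28 N including the rack's weight, and all contact readings stayed under 40 N.
- **Sideways drift:** During the slide the rack drifted about 1.2 mm sideways and touched the slot sides, so I re-centred it and pressed down again.
- **Final checks:**
  - The stud heads sit 3.57 px above the entry-hole centres, against 3.56 px predicted for the home position.
  - The brass plunger tip shows in its hole. The plate stayed flat with only 2–3 N on it, so the spring is no longer pushing it out.
  - The rack stayed put after release.
  - The image areas around the valves and bottle did not change.
- **Disagreement:** The camera fit put the rack about 3 mm higher than the arm's own position did. I used only rack-to-stud differences, so this should not affect the result. The plunger's travel could not be read directly.

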